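# Fold the picture stand and put it in its bay

### The arm

A 6-joint arm with a two-finger parallel gripper is mounted at the origin on the work surface. World frame = base frame: x ahead of the robot, y to its left, z up, the work surface at z = 0. Lengths are in m, angles in rad, forces in N, time in s.
With the tool pointing down it reaches from about 0.35 to 0.85 m from the base axis. Payload 8.1 kg.
Tool frame: the origin (TCP) lies at the very end of the fingers, on their centre line; the grasp point (between the pads) lies 19 mm behind it; z points along the fingers, y is the line along which they close (so a half turn about z gives the same grasp; the last joint's range is limited). The gripper opens to 93 mm and grips with 3 to 60 N. Pads are 15 mm wide; open, the fingers measure 128 mm over their backs; the gripper's body (75 mm by 188 mm) begins 65 mm behind the grasp point.
Start: joints at [-1.317, 0.13, 1.488, -0, 1.523, -0.085], TCP at [0.199, -0.566, 0.219] pointing down, gripper open.
Joint ranges: [-2.96, 2.96], [-0.89, 2.26], [0.02, 2.5], [-1.34, 4.48], [0, 2.73], [-2.66, 2.66]. Speed limits (rad/s): [2.39, 2.39, 2.79, 3.14, 3.14, 3.14].

### API

Orientations are given as a unit quaternion [w, x, y, z].
In Python, from workcell import manip gives the robot as it stands. The module is installed in compiled form; this text tells all that it offers.
- The arm moves only by the shell command python3 -m jog 'ROWS'. ROWS is JSON, a list of rows, each a list of 3 entries, a list of its own where there are three numbers: the shift along the tool's x, y, z as a fraction of full scale, then the turn, a rotation vector about the tool's x, y, z as a fraction of full scale, then the opening, from 0 (shut) to 1 (fully open). In form: [[[dx, dy, dz], [wx, wy, wz], jaw], ...]. A call has 1 to 8 rows; each row is the pose to reach, as a shift and turn from the pose commanded when the call began, along the tool's axes at that moment, turning the shorter way round; what a row does not reach only later rows make up. Full scale, the value 1, is 750 mm for a shift and 180 degrees for a turn. A row lasts 1/8 s, in which the tool goes at most 62.5 mm and 10.7 degrees, less where a joint would pass 70% of its speed; a pose out of reach is approached as far as the arm can. A call with a number of a shift or a turn outside -1 to 1 is refused whole. A call with a gripper value outside its range is refused whole. The fingers move at their own pace and stop on an object; the grip force is fixed at half the most. Time passes only in rows, so rows that repeat a pose let the fingers close. It gives the time, the measured TCP pose, the force, the opening and the grip force at its end, in the units of the state.
- manip.observe(): the state, without advancing time (a new reading comes with each control period).
- manip.capture(name): name is "side" or "top" or "wrist"; returns (picture, depth): 480x640x3 uint8, red, green, blue; 480x640 float32, m along the optical axis (not along the pixel's ray), 0 where there is no reading.
- manip.get_calibration(name): a dict with "mtx" (3x3 intrinsics, pixels), "distortion" ([k1, k2, p1, p2, k3] as OpenCV has them; the pictures are not rectified), "camera_from_world" (4x4, takes a point from world to camera coordinates). Camera axes: x right, y down, z forward; pixel columns grow to the right and rows downward; lengths in m; the calibration is good to about 2 mm. A picture is of the moment at which its call begins: read the wrist's pose just before it. get_calibration takes no time and is no camera call; for the wrist camera it gives the pose at the moment of the call.
- manip.finish_job(): hands the job in; it is judged then, once.
Trained networks look in the newest picture that a camera, given by its name, has taken for a name from the list of things; names that differ only in an ending like _2 or _b are one class to them, and where a whole thing is asked for, a point or a joint stands for the part that bears it (a point fixed in the world has none). Each returns a list of dicts, best first, with "confidence" (0 to 1); they miss things now and then, are a little off and sometimes report something else, mostly with a low value. They report only what shows in the picture. A call takes as long as a camera call. They do not tell look-alikes from the thing itself.
- manip.boxes_of(camera, query): "box" ([left, top, right, bottom] in pixels, round what is visible of it).
- manip.silhouettes(camera, query): "mask" (480x640 bool, what is visible of it) and "box" ([left, top, right, bottom] in pixels, round what is visible of it).
The state is a dict: "clock": time; "qpos": joint angles; "dq": joint speeds; "joint_efforts": joint torques, N m; "position": TCP position; "tcp_rot": TCP orientation; "wrist_force": force on the tool from outside, world axes, zero at the start; "moment": the same for the moment, N m; "gripper_width": opening from 0.0 (shut) to 1.0 (fully open); "finger_force": force on a finger pad.
Only numpy, scipy, OpenCV 4.12 (cv2) and the standard library are available. Lean on these libraries where they do the work, as an engineer would, in place of code of your own. Each camera call takes 0.05 s, during which the arm holds its last target. There are 200 camera calls.

### The job

Put the picture stand away for the day: push its upright panel over until it snaps down flat, then, without turning it round, slide the folded stand into the open bay of the low shelf in front of it until it no longer sticks out of the shelf. Leave the bell, the brown stair block, the pink ball and the tub where they stand.

Things in the scene. Friction and masses are not known exactly. Their poses are not given: they have to be found in the camera images.
- stand: Base of the loose folding picture stand, oak on a steel sole, 140 (x) x 150 (y) x 20 mm, about 0.84 kg with panel. Origin: centre of the underside. Its front (+x) faces the shelf. A rail on its rear (-x) edge, 20 mm deep, full width, rises to 36 mm: the rear face, at x = -70 mm, is upright and 36 mm high. Folded height 36 mm. Slides at some 4 to 10 N; a push that also bears down can jam it.
- panel (a joint): Panel hinge (rad): 0 = open, leaning back slightly to the robot (start), 1.75 = snapped flat on the base. Pale board 110 long, 138 wide, 10 mm thick, hinged along the stand's y at x = -40, z = 28 mm. An over-centre spring holds either end: about 2 N towards +x near the top of its rear face frees it; dead centre about 0.55; once past it, it snaps flat by itself.
- panel_edge (a point): Middle of the panel's free edge, 110 mm from the hinge; top of the stand when open, then about 136 mm above the table.
- rear_left (a point): Rear left (-x, +y) corner of the stand, at x = -70 mm, y = +75 mm, 18 mm above the underside.
- rear_right (a point): Rear right (-x, -y) corner of the stand, at x = -70 mm, y = -75 mm, 18 mm above the underside.
- shelf: Low fixed oak shelf. Origin: on the table, middle of the mouth (front plane) of its open bay; +x points into the bay, away from the robot. Bay 190 wide (y = -95 to 95), 54 high, 170 mm deep to a back stop; see-through frosted roof, top at 62 mm; side walls 16 mm. Left of it (y = 111 to 327 mm) a shut compartment, not used, oak top 64 mm high with a fixed rack of red rods (24 mm high) and the bell.
- bay_mouth (a point): Centre of the open bay's mouth, in the shelf's front plane, 27 mm above the table.
- bell: Bystander: small brass bell on a turned wooden foot, 52 mm wide, 68 mm high, loose on the shelf's oak top. Origin: centre of the underside.
- stair: Bystander: brown wooden stair block of three steps, 120 by 120 by 90 mm, loose on the table to the left. Origin: centre of the underside.
- ball: Bystander: pink ball 84 mm across on a round foot, 92 mm high, loose on the table to the right. Origin: centre of the underside.
- tub: Bystander: clear tub with a green lid, 140 by 110 by 84 mm, loose on the table at the right. Origin: centre of the underside.
Mind the look-alikes: they are no part of the job. Leave any turquoise or yellow look-alike of the stand alone.

How it is judged:
On the way:
1. the panel is snapped down flat while the stand is still outside the bay (value of joint panel above 1.67 rad and x of rear_left in the frame of shelf below -0.05 m), for 0.2 s.
At the end, for the whole second after the job is handed in: The panel is flat on its base (within 0.08 rad), and the stand lies level on the table inside the open bay, at rest, with neither rear corner more than 15 mm out of the shelf's front plane (value of joint panel above 1.67 rad and x of each of rear_left, rear_right in the frame of shelf above -0.015 m and y of stand in the frame of shelf between -0.04 and 0.04 m and angle between the x axis of stand and the x axis of shelf, either way round below 0.35 rad and angle between stand's own z axis and vertical below 0.05 rad and height (world z) of stand below 0.01 m and linear speed of stand below 0.02 m/s); the robot touches nothing.
It fails at once if a bystander (bell, stair block, ball or tub) is moved by more than 25 mm or the bell is tipped (distance of any of bell, stair, ball, tub from where it was at the start of the episode above 0.025 m or angle between bell's own z axis and vertical above 0.5 rad).
It also fails if it takes over 67 s, if anything falls off the work surface, if the arm or the gripper's body presses on something with over 40 N, if the wrist force passes 120 N, or if a joint passes its speed limit or range.

## Working session

There is one attempt and no reset: what is moved stays moved. The work goes in short steps, Python scripts to look and compute and a shell command to move; the robot and the scene stay as the last step left them, time stands still between calls to the robot, and variables do not carry over. Pictures are saved under pics/ and viewed, at most 10 in all, crops included, and the job is handed in when it is done.

```bash
mkdir -p pics; cat > h.py <<'E'
import numpy as np, cv2
from workcell import manip
def world(cam,uv,d=None,z=None):
    c=manip.get_calibration(cam);K=np.array(c["mtx"]);D=np.array(c["distortion"]);T=np.linalg.inv(np.array(c["camera_from_world"]))
    n=cv2.undistortPoints(np.array(uv,float).reshape(-1,1,2),K,D).reshape(-1,2)
    r=np.c_[n,np.ones(len(n))]
    if d is not None: return (r*np.array(d).reshape(-1,1))@T[:3,:3].T+T[:3,3]
    w=r@T[:3,:3].T; s=(z-T[2,3])/w[:,2]
    return w*s[:,None]+T[:3,3]
def cloud(cam,mask,depth):
    v,u=np.nonzero(mask&(depth>0)); return world(cam,np.c_[u,v],depth[v,u])
E
python3 - <<'E'
from h import *
ims=[]
for n in ["top","side"]:
    im,d=manip.capture(n); cv2.imwrite(f"pics/{n}0.png",im[:,:,::-1]); np.save(f"{n}_d.npy",d)
    for q in ["stand","shelf","panel","bell","stair","ball","tub"]:
        for r in manip.silhouettes(n,q)[:3]:
            if r["confidence"]<.2: continue
            p=cloud(n,r["mask"],d)
            print(n,q,round(r["confidence"],2),np.round(r["box"]),np.round(np.median(p,0),3),np.round(np.percentile(p,[2,98],axis=0),3).tolist() if len(p) else 0)
s=manip.observe();print(s["clock"],s["position"],s["tcp_rot"])
E
```

```text
top stand 0.75 [217. 205. 302. 285.] [0.528 0.081 0.022] [[0.451, 0.002, 0.013], [0.607, 0.158, 0.138]]
top stand 0.67 [321. 215. 401. 298.] [ 0.497 -0.165  0.022] [[0.418, -0.249, 0.013], [0.578, -0.083, 0.138]]
top stand 0.65 [363. 117. 426. 186.] [ 0.756 -0.256  0.021] [[0.682, -0.328, 0.003], [0.834, -0.187, 0.138]]
top shelf 0.65 [146.  85. 340. 208.] [0.781 0.119 0.064] [[0.66, -0.084, 0.019], [0.898, 0.335, 0.091]]
top panel 0.86 [216. 248. 277. 280.] [0.485 0.103 0.112] [[0.452, 0.044, 0.041], [0.517, 0.163, 0.141]]
top panel 0.79 [326. 253. 379. 295.] [ 0.46  -0.132  0.128] [[0.414, -0.186, 0.037], [0.503, -0.081, 0.141]]
top panel 0.73 [371. 119. 387. 182.] [ 0.744 -0.205  0.134] [[0.684, -0.226, 0.042], [0.817, -0.187, 0.142]]
top bell 0.59 [178. 144. 204. 160.] [0.75  0.236 0.099] [[0.733, 0.217, 0.063], [0.775, 0.263, 0.13]]
top stair 0.82 [ 98. 280. 158. 332.] [0.377 0.398 0.06 ] [[0.318, 0.338, 0.01], [0.436, 0.457, 0.096]]
top ball 0.81 [436. 282. 477. 318.] [ 0.391 -0.392  0.078] [[0.353, -0.435, 0.001], [0.429, -0.364, 0.095]]
top tub 0.66 [452. 207. 506. 270.] [ 0.
[... 429 characters left out ...]
82 0.108 0.093] [[0.449, 0.046, 0.036], [0.514, 0.167, 0.14]]
side panel 0.81 [349. 229. 406. 264.] [ 0.459 -0.13   0.091] [[0.415, -0.183, 0.036], [0.502, -0.08, 0.14]]
side panel 0.69 [288. 171. 333. 213.] [ 0.751 -0.205  0.092] [[0.686, -0.222, 0.036], [0.819, -0.19, 0.14]]
side stair 0.55 [195. 371. 284. 450.] [0.356 0.429 0.06 ] [[0.313, 0.343, 0.006], [0.435, 0.463, 0.094]]
side stair 0.43 [122. 207. 303. 314.] [0.76  0.175 0.065] [[0.651, -0.071, 0.009], [0.892, 0.349, 0.092]]
side tub 0.57 [396. 173. 441. 226.] [ 0.536 -0.411  0.081] [[0.468, -0.501, 0.006], [0.602, -0.389, 0.092]]
0.8 [ 0.19945106 -0.56590184  0.2186666 ] [3.48485514e-05 9.85684359e-01 1.68601137e-01 9.96765259e-06]
```

View pics/top0.png

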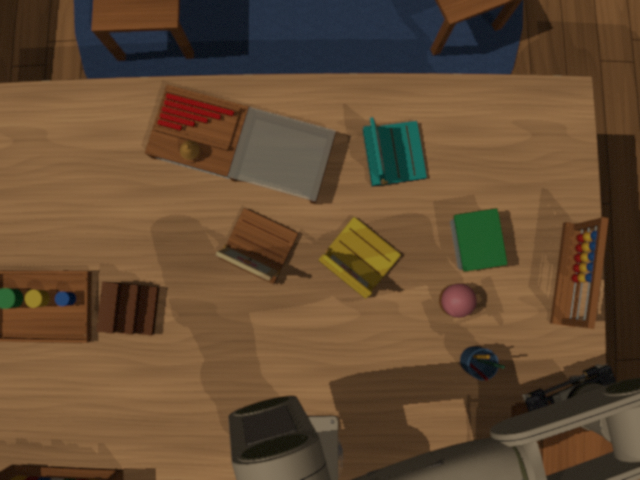

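View pics/side0.png

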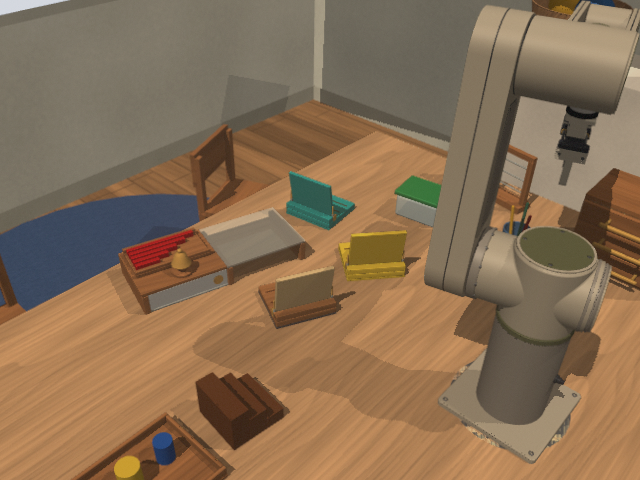

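The stand could be confused with two look-alikes in the top view: yellow at (361,257) and turquoise at (396,152). The oak one with the pale panel at (258,245) matches the description. Next I'll fit the poses and check that choice in a close crop.

```bash
python3 - <<'E'
from h import *
im,d=manip.capture("top")
cv2.imwrite("pics/crop1.png",cv2.resize(im[90:300,140:350],(630,630))[:600,:,::-1])
def rect(p):
    r=cv2.minAreaRect(p[:,:2].astype(np.float32)); return np.round(r[0],4),np.round(r[1],4),round(r[2],1),np.round(cv2.boxPoints(r),3).tolist()
for r in manip.silhouettes("top","stand"):
    b=r["box"]
    if 200<b[0]<240:
        p=cloud("top",r["mask"],d); q=p[(p[:,2]<.026)&(p[:,2]>.014)]; print("base",len(q),rect(q))
        q=p[p[:,2]>.125]; print("edge",rect(q)); break
for r in manip.silhouettes("top","shelf")[:1]:
    p=cloud("top",r["mask"],d); g=im[r["mask"]&(d>0)].astype(int)
    grey=(g[:,0]-g[:,2]<25)&(abs(p[:,2]-.062)<.008); print("roof",grey.sum(),rect(p[grey]))
    t=abs(p[:,2]-.063)<.008; print("tops",rect(p[t]))
    cv2.imwrite
E
```

```text
base 2336 (array([0.5354, 0.0792]), array([0.1498, 0.1256]), 64.2, [[0.44600000977516174, 0.039000000804662704], [0.5590000152587891, -0.01600000075995922], [0.625, 0.11900000274181366], [0.5120000243186951, 0.17399999499320984]])
edge (array([0.477 , 0.1079]), array([0.1382, 0.0129]), 64.2, [[0.4410000145435333, 0.04899999871850014], [0.453000009059906, 0.0430000014603138], [0.5130000114440918, 0.16699999570846558], [0.5009999871253967, 0.17299999296665192]])
roof 5778 (array([0.7496, 0.0232]), array([0.2209, 0.1761]), 73.9, [[0.6340000033378601, -0.05900000035762787], [0.8040000200271606, -0.10700000077486038], [0.8650000095367432, 0.10499999672174454], [0.6959999799728394, 0.15399999916553497]])
tops (array([0.7824, 0.1264]), array([0.4406, 0.1848]), 73.6, [[0.6320000290870667, -0.05900000035762787], [0.8090000152587891, -0.11100000143051147], [0.9330000281333923, 0.31200000643730164], [0.7559999823570251, 0.36399999260902405]])
```

View pics/crop1.png

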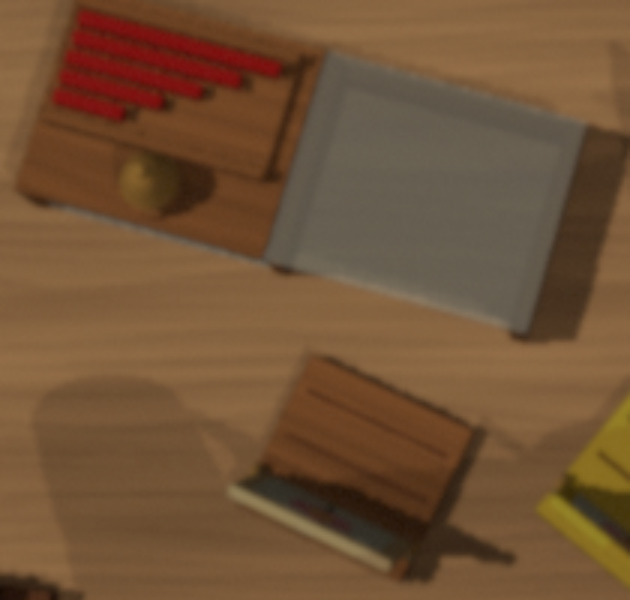

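The crop confirms the oak stand with the pale panel at crop (350,460), with its front facing the grey-roofed bay at crop (430,190). Fitted poses:

| Item | Position (m) | Yaw | Check |
|---|---|---|---|
| Stand | (0.529, 0.082) | -25.8° | width 150 mm, panel edge agrees |
| Bay mouth | (0.664, 0.048) | -16.1° | shelf width 440 mm against 438 given |

I'll move via (0.42, -0.25) first.

```bash
python3 -m jog '[[[0.417,-0.3,0],[0,0,0.251],0.6],[[0.417,-0.3,0],[0,0,0.251],0.6],[[0.417,-0.3,0],[0,0,0.251],0.6],[[0.417,-0.3,0],[0,0,0.251],0.6],[[0.417,-0.3,0],[0,0,0.251],0.6],[[0.417,-0.3,0],[0,0,0.251],0.6],[[0.417,-0.3,0],[0,0,0.251],0.6],[[0.417,-0.3,0],[0,0,0.251],0.6]]'
cat >> h.py <<'E'
from scipy.spatial.transform import Rotation as R
def go(p,yaw):
    "shift and z-turn fractions from the present pose to world p, tool down with x at yaw (deg)"
    s=manip.observe(); w=s["tcp_rot"]; r=R.from_quat([*w[1:],w[0]])
    t=R.from_euler("z",yaw,degrees=True)*R.from_euler("x",180,degrees=True)
    print(round(s["clock"],2),np.round(s["position"],3),np.round(r.as_matrix()[:,0],3),"F",np.round(s["wrist_force"],1))
    print("shift",np.round(r.inv().apply(np.array(p)-s["position"])/.75,4),"turn",np.round((r.inv()*t).as_rotvec()/np.pi,4))
E
python3 -c "
from h import *
go([.421,.134,.219],-25.8)"
```

```text
clock: 1.95
position: [0.4204, -0.2484, 0.2188]
tcp_rot: [0.0, 0.975, -0.221, 0.0]
wrist_force: [-0.1, -1.0, 0.3]
gripper_width: 0.599
finger_force: 0.0
1.95 [ 0.42  -0.248  0.219] [ 0.902 -0.432  0.   ] F [-0.1 -1.   0.3]
shift [-2.195e-01 -4.602e-01 -3.000e-04] turn [-0.     -0.0001  0.0012]
```

```bash
python3 -m jog '[[[-0.22,-0.46,0],[0,0,0],0.6],[[-0.22,-0.46,0],[0,0,0],0.6],[[-0.22,-0.46,0],[0,0,0],0.6],[[-0.22,-0.46,0],[0,0,0],0.6],[[-0.22,-0.46,0],[0,0,0],0.6],[[-0.22,-0.46,0],[0,0,0],0.6],[[-0.22,-0.46,0.07],[0,0,0],0.6],[[-0.22,-0.46,0.135],[0,0,0],0.6]]'
python3 -c "
from h import *
go([.421,.134,.115],-25.8)"
```

```text
clock: 2.95
position: [0.4216, 0.133, 0.1166]
tcp_rot: [-0.0, 0.975, -0.222, 0.001]
wrist_force: [-0.5, -0.3, -0.4]
gripper_width: 0.6
finger_force: 0.0
2.95 [0.422 0.133 0.117] [ 0.901 -0.433  0.002] F [-0.5 -0.3 -0.4]
shift [-0.0013 -0.0008  0.0022] turn [-0.0003 -0.0005  0.0007]
```

```bash
python3 -m jog '[[[0.05,0,0],[0,0,0],0.6],[[0.07,0,0],[0,0,0],0.6],[[0.09,0,0],[0,0,0],0.6],[[0.11,0,0],[0,0,0],0.6],[[0.13,0,0],[0,0,0],0.6],[[0.15,0,0],[0,0,0],0.6],[[0.17,0,0],[0,0,0],0.6],[[0.17,0,0],[0,0,0],0.6]]'
python3 -m jog '[[[-0.08,0,0],[0,0,0],0.8],[[-0.16,0,0],[0,0,0],1],[[-0.2,0,0],[0,0,0],1],[[-0.2,0,0],[0,0,0],1]]'
python3 - <<'E'
from h import *
im,d=manip.capture("top")
cv2.imwrite("pics/crop2.png",cv2.resize(im[90:330,140:390],(600,576))[:,:,::-1])
for r in manip.silhouettes("top","stand"):
    b=r["box"]
    if 200<b[0]<250 and b[1]>190:
        p=cloud("top",r["mask"],d); p=p[(p[:,2]<.06)&(p[:,2]>.012)]; q=cv2.minAreaRect(p[:,:2].astype(np.float32)); print(q,np.round(cv2.boxPoints(q),3).tolist(),np.median(p[:,2]))
E
python3 -c "
from h import *
go([.421,.134,.115],-16.1)"
```

```text
clock: 3.95
position: [0.5368, 0.0768, 0.1175]
tcp_rot: [-0.0, 0.975, -0.223, 0.0]
wrist_force: [0.8, 0.2, 0.4]
gripper_width: 0.599
finger_force: 0.0
clock: 4.45
position: [0.3991, 0.1434, 0.1172]
tcp_rot: [-0.0, 0.975, -0.222, -0.0]
wrist_force: [0.3, -0.2, -0.0]
gripper_width: 0.969
finger_force: 0.0
((0.5291512608528137, 0.08260375261306763), (0.15123771131038666, 0.1405913382768631), 64.19947052001953) [[0.43299999833106995, 0.04500000178813934], [0.5600000023841858, -0.01600000075995922], [0.625, 0.11999999731779099], [0.49900001287460327, 0.1809999942779541]] 0.03326742660713178
4.55 [0.401 0.143 0.118] [ 0.901 -0.434  0.001] F [ 0.1 -0.4 -0.4]
shift [ 0.0288 -0.0011  0.0037] turn [-0.0002 -0.0004 -0.0534]
```

View pics/crop2.png

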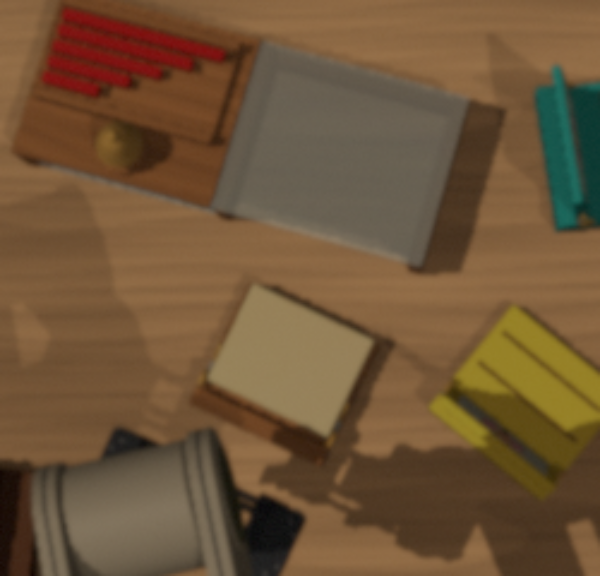

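The crop shows the pale panel lying flat on the base at (290,360). The fit gives the stand's pose as unchanged. Now I'll lower the open fingers behind its rear face, aligned with the shelf.

```bash
python3 -c "
from h import *
go([.410,.121,.014],-16.1)"
```

```text
4.55 [0.401 0.143 0.118] [ 0.901 -0.434  0.001] F [ 0.1 -0.4 -0.4]
shift [0.023  0.021  0.1384] turn [-0.0002 -0.0004 -0.0534]
```

```bash
python3 -m jog '[[[0.023,0.021,0],[0,0,-0.0534],1],[[0.023,0.021,0.06],[0,0,-0.0534],1],[[0.023,0.021,0.11],[0,0,-0.0534],1],[[0.023,0.021,0.138],[0,0,-0.0534],1],[[0.023,0.021,0.138],[0,0,-0.0534],1]]'
python3 -c "
from h import *
go([.655,.051,.014],-16.1)"
```

```text
clock: 5.18
position: [0.4084, 0.1199, 0.0122]
tcp_rot: [0.001, 0.99, -0.141, -0.002]
wrist_force: [0.3, 0.1, 0.9]
gripper_width: 1.0
finger_force: 0.0
5.17 [0.408 0.12  0.012] [ 0.96  -0.279 -0.004] F [0.3 0.1 0.9]
shift [ 0.3414 -0.0036 -0.0036] turn [ 0.0006  0.0011 -0.0006]
```

```bash
python3 -m jog '[[[0.03,0,-0.003],[0,0,0],1],[[0.042,0,-0.003],[0,0,0],1],[[0.054,0,-0.003],[0,0,0],1],[[0.066,0,-0.003],[0,0,0],1],[[0.078,0,-0.003],[0,0,0],1],[[0.09,0,-0.003],[0,0,0],1],[[0.102,0,-0.003],[0,0,0],1],[[0.114,0,-0.003],[0,0,0],1]]'
python3 - <<'E'
from h import *
im,d=manip.capture("side")
cv2.imwrite("pics/side2.png",im[:,:,::-1])
im,d=manip.capture("top")
S=np.array([.664,.048]);a=np.radians(-16.1)
for r in manip.silhouettes("top","stand"):
    b=r["box"]
    if 200<b[0]<280 and b[1]>150:
        p=cloud("top",r["mask"],d); p=p[(p[:,2]<.05)&(p[:,2]>.012)]; q=cv2.minAreaRect(p[:,:2].astype(np.float32))
        e=(cv2.boxPoints(q)-S)@np.array([[np.cos(a),-np.sin(a)],[np.sin(a),np.cos(a)]]); print(r["confidence"],q,np.round(e,3).tolist())
go([.655,.051,.014],-16.1)
E
```

```text
clock: 6.18
position: [0.4903, 0.0971, 0.0158]
tcp_rot: [0.0, 0.99, -0.14, -0.002]
wrist_force: [-5.9, 1.6, 2.1]
gripper_width: 0.999
finger_force: 3.0
0.83 ((0.5831913352012634, 0.07730212807655334), (0.15178264677524567, 0.11095281690359116), 73.822265625) [[-0.141, -0.07], [-0.03, -0.07], [-0.03, 0.082], [-0.141, 0.082]]
6.33 [0.492 0.097 0.016] [ 0.96  -0.279 -0.   ] F [ 0.  -0.3 -0.5]
shift [ 0.2261 -0.0019  0.003 ] turn [ 0.      0.     -0.0004]
```

View pics/side2.png

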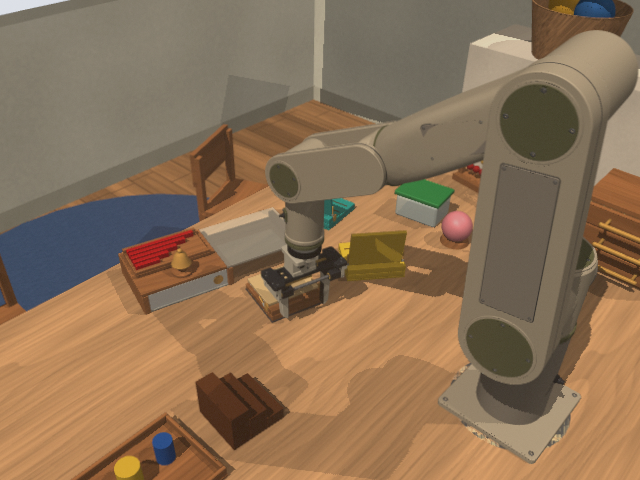

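The side view shows both fingers behind the folded stand at (300,290), squarely in front of the bay and clear of the yellow look-alike. Measured, it is aligned with the shelf, with y about +6 mm and the rear face at about -170 mm. I'll keep pushing.

```bash
python3 -m jog '[[[0.015,0,0.002],[0,0,0],1],[[0.03,0,0.002],[0,0,0],1],[[0.045,0,0.002],[0,0,0],1],[[0.06,0,0.002],[0,0,0],1],[[0.075,0,0.002],[0,0,0],1],[[0.09,0,0.002],[0,0,0],1],[[0.105,0,0.002],[0,0,0],1],[[0.12,0,0.002],[0,0,0],1]]'
python3 -c "
from h import *
go([.657,.050,.014],-16.1)"
```

```text
clock: 7.32
position: [0.5769, 0.0724, 0.0144]
tcp_rot: [-0.0, 0.99, -0.14, -0.001]
wrist_force: [-7.4, 1.8, 3.8]
gripper_width: 0.998
finger_force: 3.6
7.33 [0.577 0.072 0.014] [ 0.961 -0.278 -0.003] F [-7.4  1.8  3.8]
shift [ 0.1109 -0.001   0.0003] turn [ 0.0001  0.0009 -0.0002]
```

```bash
python3 -m jog '[[[0.015,0,0],[0,0,0],1],[[0.03,0,0],[0,0,0],1],[[0.045,0,0],[0,0,0],1],[[0.06,0,0],[0,0,0],1],[[0.075,0,0],[0,0,0],1],[[0.09,0,0],[0,0,0],1],[[0.105,0,0],[0,0,0],1],[[0.111,0,0],[0,0,0],1]]'
python3 -c "
from h import *
go([.657,.050,.014],-16.1)"
```

```text
clock: 8.32
position: [0.655, 0.0497, 0.0144]
tcp_rot: [-0.0, 0.99, -0.141, -0.004]
wrist_force: [-29.9, 7.3, 23.1]
gripper_width: 1.0
finger_force: 15.9
8.32 [0.655 0.05  0.014] [ 0.96  -0.279 -0.007] F [-29.9   7.3  23.1]
shift [ 0.0025 -0.0011  0.0005] turn [ 0.0002  0.0023 -0.0006]
```

The force rose to 30 N near the end, so I'll back off along the same line and look.

```bash
python3 -m jog '[[[-0.03,0,-0.001],[0,0,0],1],[[-0.08,0,-0.001],[0,0,0],1],[[-0.15,0,-0.05],[0,0,0],1],[[-0.22,0,-0.15],[0,0,0],1],[[-0.3,0,-0.2],[0,0,0],1],[[-0.3,0,-0.2],[0,0,0],1],[[-0.3,0,-0.2],[0,0,0],1]]'
python3 - <<'E'
from h import *
S=np.array([.664,.048]);a=np.radians(-16.1);M=np.array([[np.cos(a),-np.sin(a)],[np.sin(a),np.cos(a)]])
for n in ["side","top"]:
    im,d=manip.capture(n)
    if n=="top": cv2.imwrite("pics/crop3.png",cv2.resize(im[80:260,140:380],(800,600))[:,:,::-1])
    else: cv2.imwrite("pics/side3.png",cv2.resize(im[170:350,100:340],(800,600))[:,:,::-1])
    for r in manip.silhouettes(n,"stand"):
        p=cloud(n,r["mask"],d); e=(p[:,:2]-S)@M; print(n,r["confidence"],r["box"],np.round(np.percentile(e,[2,98],axis=0),3).tolist(),np.percentile(p[:,2],[5,95]))
go([.657,.050,.014],-16.1)
E
```

```text
clock: 9.2
position: [0.4425, 0.1122, 0.1676]
tcp_rot: [-0.001, 0.99, -0.14, 0.003]
wrist_force: [1.0, 1.2, -0.5]
gripper_width: 1.0
finger_force: 0.0
side 0.96 [233.5, 251.5, 288.4, 280.4] [[-0.003, -0.052], [0.034, 0.081]] [0.00465622 0.04243542]
side 0.72 [286.1, 173.9, 355.1, 213.6] [[-0.222, -0.357], [0.227, 0.04]] [0.00729057 0.34634882]
side 0.69 [340.2, 229.8, 405.3, 279.6] [[-0.187, -0.292], [-0.043, -0.162]] [0.00864955 0.13644542]
top 0.86 [321.0, 217.6, 399.3, 296.7] [[-0.18, -0.331], [-0.025, -0.172]] [0.01431269 0.13507557]
top 0.75 [241.8, 179.9, 301.7, 203.0] [[-0.001, -0.065], [0.003, 0.075]] [0.00255781 0.04128889]
9.4 [0.442 0.111 0.164] [ 0.96  -0.279 -0.001] F [-0.2 -0.1 -0.3]
shift [ 0.2983 -0.0018  0.1994] turn [ 0.0002  0.0003 -0.0004]
```

View pics/crop3.png

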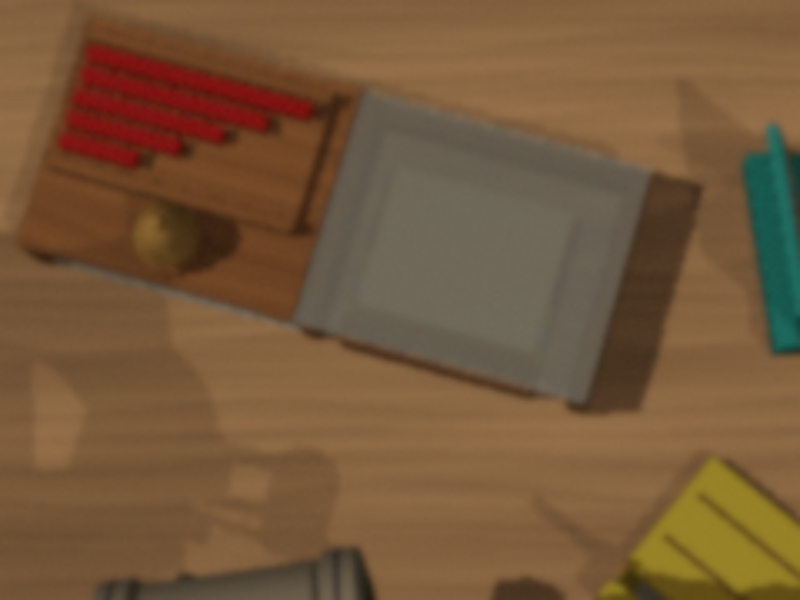

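View pics/side3.png

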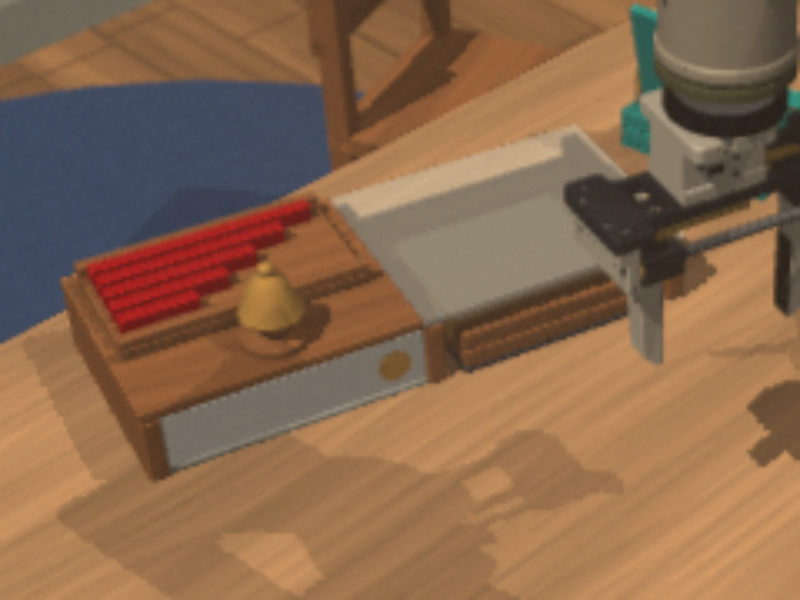

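Both views show the folded stand inside the bay. In the top crop its rear edge lies on the mouth line, (345,345) to (535,395). Its rear face measures about -2 mm from the front plane, within the 15 mm allowed. The bell is still upright and the gripper is clear, so I'm handing in.

```bash
python3 -c "
from workcell import manip
print(manip.finish_job())"
```

```text
the job is handed in; nothing more can be done
None
```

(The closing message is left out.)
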